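# Load the handleless cups into the carrying tray

### The arm

A 6-joint arm with a two-finger parallel gripper is mounted at the origin on the work surface. World frame = base frame: x ahead of the robot, y to its left, z up, the work surface at z = 0. Lengths are in mm, angles in rad, forces in N, time in s.
With the tool pointing down it reaches from about 275 to 750 mm from the base axis. Payload 10.2 kg.
Tool frame: the origin (TCP) lies on the front face of the gripper's body, between the roots of the fingers; the fingertips stand 73 mm ahead of it and the grasp point (between the pads) lies 54 mm ahead of it; z points along the fingers, y is the line along which they close (so a half turn about z gives the same grasp; the last joint's range is limited). The gripper opens to 85 mm and grips with 20 to 120 N. Pads are 22 mm wide; open, the fingers measure 114 mm over their backs; the gripper's body (76 mm by 85 mm) begins 54 mm behind the grasp point. The pads swing forward as they close: fully open they stand 13 mm farther back than shut.
Start: joints at [-1.379, 0.313, 1.498, -0, 1.331, -0.223], TCP at [211.567, -480.49, 303.894] pointing down, gripper open.
Joint ranges: [-2.94, 2.94], [-0.97, 2.17], [0.19, 2.56], [-1.23, 4.37], [0.02, 3.11], [-2.88, 2.88]. Speed limits (rad/s): [2.39, 2.39, 3.01, 3.14, 3.14, 3.14].

### API

Orientations are given as a unit quaternion [w, x, y, z].
In Python, from rig import * gives the robot as it stands.
- The arm moves only by the tool step_arm, never from a script. Its argument "plan" is a list of rows, each an object with "offset": the shift along the tool's x, y, z in cm, a list of three; "rot": the turn, a rotation vector about the tool's x, y, z in degrees, a list of three; "gripper": the finger opening in cm, from 0 to 8.54. In form: [{"offset": [x, y, z], "rot": [wx, wy, wz], "gripper": gripper}, ...]. A call has 1 to 12 rows; each row is the pose to reach, as a shift and turn from the pose commanded when the call began, along the tool's axes at that moment; what a row does not reach only later rows make up. A row lasts 1/10 s, in which the tool goes at most 50 mm and 8.59 degrees, less where a joint would pass 70% of its speed; a pose out of reach is approached as far as the arm can. A call with a gripper value outside its range is refused whole. The fingers move at their own pace and stop on an object; "squeeze" is the grip in N (left out, the last holds). Time passes only in rows, so rows that repeat a pose let the fingers close. It gives the time, the measured TCP pose, the force, the opening and the grip force at its end, in the units of the state.
- sense(): the state, without advancing time (a new reading comes with each control period).
- capture(name): name is "side" or "top" or "wrist"; returns a dict with "color" (400x640x3 uint8, red, green, blue), "depth" (400x640 float32, mm along the optical axis (not along the pixel's ray), 0 where there is no reading), "vertical_fov" (degrees; the focal length in pixels is half the picture's height over the tangent of half this angle, whatever the lens; pixels are square), "cx", "cy" (the principal point, pixels), "rvec" (rotation vector, rad) and "tvec" (3), from world to camera coordinates, as OpenCV has them; the wrist camera has in their place "mount" (4x4, takes a point from camera to tool coordinates, whose origin is the TCP and whose axes are the flange's). Camera axes: x right, y down, z forward; pixel columns grow to the right and rows downward; lengths in mm; the calibration is good to about 2 mm. A picture is of the moment at which its call begins: read the wrist's pose just before it.
- finish_job(): hands the job in; it is judged then, once.
The state is a dict: "time_s": time; "joints": joint angles; "dq": joint speeds; "tau": joint torques, N m; "eef_pos": TCP position; "ee_rot": TCP orientation; "force": force on the tool from outside, world axes, zero at the start; "wrist_torque": the same for the moment, N m; "grip_width": opening from 0.0 (shut) to 1.0 (fully open); "grip_force": force on a finger pad.
Only numpy, scipy, OpenCV 4.12 (cv2) and the standard library are available. Lean on these libraries where they do the work, as an engineer would, in place of code of your own. Each camera call takes 0.05 s, during which the arm holds its last target. There are 200 camera calls.

### The job

Gather the four handleless white cups into the wooden carrying tray, each upright on the floor of its own cork seat: the largest cup in the largest seat, the second largest in the second largest, and so on down to the smallest. They chip easily, so set each one down gently rather than dropping it. Leave the two mugs with handles where they stand.

Things in the scene. Friction and masses are not known exactly. Their poses are not given: they have to be found in the camera images.
- cup_large: the largest of the four plain white ceramic cups without a handle; open on top, straight round sides, 66 mm outer diameter, 80 mm tall, wall 4 mm; loose, stands upright on the table. Origin: centre of its underside; z up its axis.
- cup_medium: the second largest of the four plain white ceramic cups without a handle; open on top, straight round sides, 55 mm outer diameter, 68 mm tall, wall 4 mm; loose, stands upright on the table. Origin: centre of its underside; z up its axis.
- cup_small: the second smallest of the four plain white ceramic cups without a handle; open on top, straight round sides, 44 mm outer diameter, 56 mm tall, wall 4 mm; loose, stands upright on the table. Origin: centre of its underside; z up its axis.
- cup_tiny: the smallest of the four plain white ceramic cups without a handle; open on top, straight round sides, 33 mm outer diameter, 44 mm tall, wall 4 mm; loose, stands upright on the table. Origin: centre of its underside; z up its axis.
- seat_large: the largest of the four round cork seats fixed in the wooden carrying tray; a shallow dish, inner diameter 83 mm, outer 93 mm, 14 mm tall, its floor 4 mm thick. Origin: centre of its underside, 8 mm above the table; z up. The tray is 240 mm square, fixed, walls 22 mm high (32 mm at the grips in the middle of two opposite sides).
- seat_medium: the second largest of the four round cork seats fixed in the wooden carrying tray; a shallow dish, inner diameter 72 mm, outer 82 mm, 14 mm tall, its floor 4 mm thick. Origin: centre of its underside, 8 mm above the table; z up. The seats form a square, 104 mm from neighbour to neighbour; which is at which corner changes.
- seat_small: the second smallest of the four round cork seats fixed in the wooden carrying tray; a shallow dish, inner diameter 61 mm, outer 71 mm, 14 mm tall, its floor 4 mm thick. Origin: centre of its underside, 8 mm above the table; z up.
- seat_tiny: the smallest of the four round cork seats fixed in the wooden carrying tray; a shallow dish, inner diameter 50 mm, outer 60 mm, 14 mm tall, its floor 4 mm thick. Origin: centre of its underside, 8 mm above the table; z up.
- mug_a: the larger of the two white ceramic mugs with a handle, to be left alone; 60 mm outer diameter, 74 mm tall, the handle stands out 26 mm along its +y; loose, upright among the cups. Origin: centre of its underside; z up its axis.
- mug_b: the smaller of the two white ceramic mugs with a handle, to be left alone; 48 mm outer diameter, 60 mm tall, the handle stands out 26 mm along its +y; loose, upright among the cups. Origin: centre of its underside; z up its axis.
Not all that is in view belongs to the job. Leave any purple or yellow look-alike of the cup_small alone.

How it is judged (in metres and radians):
At the end, for the whole second after the job is handed in: Each handleless cup stands upright (within 0.1 rad) on the floor of the seat of its own size rank (centre within 13 mm of the seat's, underside 0 to 8 mm above the seat's underside, nominal 4 mm), released and at rest; both mugs upright and within 20 mm of where they began (horizontal distance between cup_large and seat_large below 0.013 m and z of cup_large in the frame of seat_large between 0 and 0.008 m and angle between each of cup_large, cup_medium, cup_small, cup_tiny, mug_a, mug_b's own z axis and vertical below 0.1 rad and linear speed of each of cup_large, cup_medium, cup_small, cup_tiny below 0.02 m/s and contact force between each of cup_large, cup_medium, cup_small, cup_tiny and the fingers below 0.1 N and horizontal distance between cup_medium and seat_medium below 0.013 m and z of cup_medium in the frame of seat_medium between 0 and 0.008 m and horizontal distance between cup_small and seat_small below 0.013 m and z of cup_small in the frame of seat_small between 0 and 0.008 m and horizontal distance between cup_tiny and seat_tiny below 0.013 m and z of cup_tiny in the frame of seat_tiny between 0 and 0.008 m and distance of each of mug_a, mug_b from where it was at the start of the episode below 0.02 m); the robot touches nothing.
It fails at once if a cup is dropped from more than about 2 cm or thrown (faster than 0.6 m/s while nothing holds it) ((linear speed of cup_large above 0.6 m/s and contact force between cup_large and the arm below 0.05 N and contact force between cup_large and the fingers below 0.05 N) or (linear speed of cup_medium above 0.6 m/s and contact force between cup_medium and the arm below 0.05 N and contact force between cup_medium and the fingers below 0.05 N) or (linear speed of cup_small above 0.6 m/s and contact force between cup_small and the arm below 0.05 N and contact force between cup_small and the fingers below 0.05 N) or (linear speed of cup_tiny above 0.6 m/s and contact force between cup_tiny and the arm below 0.05 N and contact force between cup_tiny and the fingers below 0.05 N)).
It fails at once if a mug with a handle is moved more than 3 cm or knocked over (distance of any of mug_a, mug_b from where it was at the start of the episode above 0.03 m or angle between any of mug_a, mug_b's own z axis and vertical above 0.5 rad).
It also fails if it takes over 106 s, if anything falls off the work surface, if the arm or the gripper's body presses on something with over 40 N, if the wrist force passes 120 N, or if a joint passes its speed limit or range.

## Working session

There is one attempt and no reset: what is moved stays moved. The work goes in short steps, Python scripts to look and compute and a tool call to move; the robot and the scene stay as the last step left them, time stands still between calls to the robot, and variables do not carry over. Pictures are saved under pics/ and viewed, at most 14 in all, crops included, and the job is handed in when it is done.

Besides the shell and the picture viewer there is one more tool, called as name([rows], argument=value, ...), one row to a line, values as JSON. step_arm: Moves the arm, as the interface text tells. Its arguments: {"type":"object","properties":{"plan":{"type":"array"},"squeeze":{"type":"number"}},"required":["plan"]}

```bash
mkdir -p pics; cat > h.py <<'E'
from rig import *
import numpy as np, cv2
def snap(n):
    c=capture(n); cv2.imwrite(f'pics/{n}_{int(sense()["time_s"]*100)}.png',c['color'][:,:,::-1]); np.savez(f'{n}.npz',**c); return c
def cloud(c):
    h,w=c['depth'].shape; f=h/2/np.tan(np.radians(c['vertical_fov'])/2)
    u,v=np.meshgrid(np.arange(w),np.arange(h)); d=c['depth']
    p=np.stack([(u-c['cx'])/f*d,(v-c['cy'])/f*d,d],-1)
    R=cv2.Rodrigues(np.array(c['rvec'],float))[0]
    return (p-np.array(c['tvec']).ravel())@R
E
python3 - <<'E'
from h import *
import os
print(sense())
for n in ('top','side'):
    c=snap(n); print({k:v for k,v in c.items() if k not in('color','depth')}); P=cloud(c); print(P[200,320])
print(os.listdir('pics'))
E
```

```text
{'time_s': 0.0, 'joints': array([-1.37938281e+00,  3.13473498e-01,  1.49839503e+00,  1.63671475e-05,
        1.33098018e+00, -2.23394006e-01]), 'dq': array([ 8.75005237e-04, -1.64542812e-03, -7.28883791e-04, -1.23747801e-03,
       -9.59464938e-04,  5.46934555e-05]), 'tau': array([-8.63926634e-04, -4.12272084e+01, -2.59747374e+01, -2.17188344e-04,
        4.13221103e-03, -1.71148531e-05]), 'eef_pos': array([ 211.5482472 , -480.33236574,  303.33881675]), 'ee_rot': array([-6.27821356e-04,  9.78569038e-01,  2.05918051e-01,  1.79890401e-05]), 'force': array([-0.20677921, -0.43021395, -0.26138877]), 'wrist_torque': array([ 0.01621415, -0.03842883,  0.01828141]), 'grip_force': 0.0, 'grip_width': 0.9985740371439509}
{'vertical_fov': 51.040889417179116, 'cx': 314.2626276375667, 'cy': 200.74546599830214, 'rvec': array([ 2.1797415 , -2.21241415,  0.08933252]), 'tvec': array([-66.3899655 , 431.39901829, 937.66078677])}
[ 4.32854219e+02 -8.63216667e+01 -1.13772589e-01]
{'vertical_fov': 48.49479304595871, 'cx': 322.7385623554432, 'cy': 197.55627840466104, 'rvec': array([ 0.49281341, -2.70653759,  1.1981965 ]), 'tvec': array([396.28729903, 171.29456115, 840.16870791])}
[451.95139278 -59.21799339  28.07934972]
['top_5.png', 'side_10.png']
```

View pics/top_5.png

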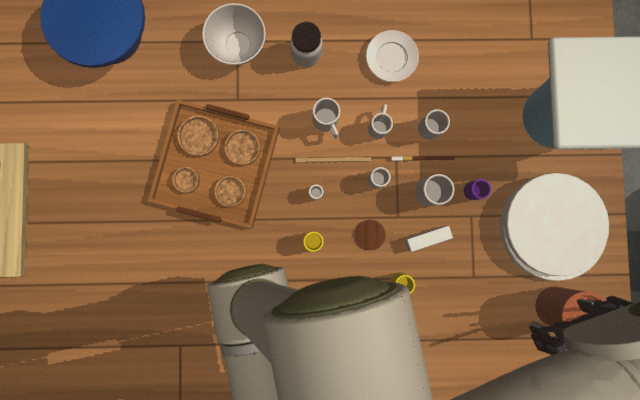

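View pics/side_10.png

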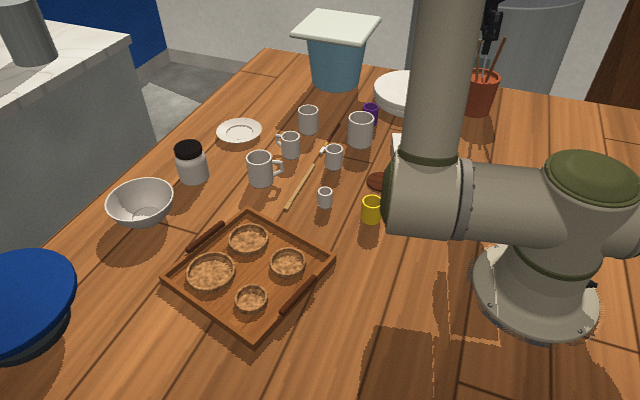

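The top view shows the cups at about (438,190) large, (436,124) medium, (380,177) small and (316,191) tiny. The mugs are at (326,115) and (381,123). The seats are at (198,136) L, (241,148) M, (230,192) S and (185,180) T. The side view agrees.

```bash
cat >> h.py <<'E'
from scipy.optimize import least_squares
def rim(P,u,v,w,zlo,zhi,r):
    q=P[v-w:v+w,u-w:u+w].reshape(-1,3); q=q[(q[:,2]>zlo)&(q[:,2]<zhi)]
    s=least_squares(lambda x:np.hypot(q[:,0]-x[0],q[:,1]-x[1])-r,np.median(q,0)[:2],loss='soft_l1',f_scale=1.5)
    return s.x,len(q),np.sqrt(np.mean(s.fun**2)),q[:,2].max(),np.median(q[:,2])
E
python3 - <<'E'
from h import *
P=cloud(dict(np.load('top.npz')))
for n,u,v,w,z0,z1,r in [('cL',438,190,21,74,86,31),('cM',436,124,17,62,74,25.5),('cS',380,177,15,50,62,20),('cT',316,191,11,38,50,14.5),('mA',326,113,16,68,80,28),('mB',381,125,14,54,66,22),
 ('sL',198,136,26,18,27,44),('sM',241,148,22,18,27,38.5),('sS',230,192,20,18,27,33),('sT',185,180,18,18,27,27.5)]:
    x,k,e,zm,zz=rim(P,u,v,w,z0,z1,r); print(n,x.round(1),k,round(e,2),round(zm,1),round(zz,1))
for n,u,v in [('purple',480,189),('brown',370,236),('white',430,239),('jar',307,38),('yel',313,242)]: print(n,P[v,u].round())
for v,u in [(135,198),(147,241),(192,230),(180,185)]: print(P[v,u].round(1))
w=dict(np.load('top.npz'))
c=capture('wrist'); print(c['mount'])
E
```

```text
cL [ 447.9 -336.7] 215 1.3 83.8 79.7
cM [ 596.8 -342. ] 171 1.33 72.5 68.1
cS [ 478.9 -217.1] 119 1.29 59.6 56.1
cT [449.8 -76.3] 79 1.21 47.8 44.4
mA [ 621.  -100.8] 184 1.33 78.2 74.3
mB [ 596.2 -222.8] 137 1.4 65.0 60.3
sL [584.2 189.5] 398 11.72 26.9 22.6
sM [555.2  88.9] 252 1.57 26.7 22.4
sS [455.2 116.6] 209 1.49 26.2 22.2
sT [482.8 216.7] 188 1.66 26.4 22.4
purple [ 452. -456.    9.]
brown [ 348. -198.   11.]
white [ 340. -330.   30.]
jar [775. -61.  92.]
yel [337. -69.   4.]
[584.8 190.7  14.5]
[555.7  92.7  15.4]
[453.1 118.3  13.3]
[481.9 220.2  13.5]
[[-2.51775009e-04 -9.46978092e-01 -3.21298040e-01  8.23438700e+01]
 [ 9.99999908e-01 -1.27037461e-04 -4.09194197e-04 -4.17274645e-01]
 [ 3.46681052e-04 -3.21298113e-01  9.46978037e-01 -6.96148817e+01]
 [ 0.00000000e+00  0.00000000e+00  0.00000000e+00  1.00000000e+00]]
```

step_arm([
  {"offset":[27.4,-3.6,0],"rot":[0,0,23.8],"gripper":8.5},
  {"offset":[27.4,-3.6,0],"rot":[0,0,23.8],"gripper":8.5},
  {"offset":[27.4,-3.6,0],"rot":[0,0,23.8],"gripper":8.5},
  {"offset":[27.4,-3.6,0],"rot":[0,0,23.8],"gripper":8.5},
  {"offset":[27.4,-3.6,0],"rot":[0,0,23.8],"gripper":8.5},
  {"offset":[27.4,-3.6,0],"rot":[0,0,23.8],"gripper":8.5},
  {"offset":[27.4,-3.6,0],"rot":[0,0,23.8],"gripper":8.5},
  {"offset":[27.4,-3.6,10],"rot":[0,0,23.8],"gripper":8.5},
  {"offset":[27.4,-3.6,10],"rot":[0,0,23.8],"gripper":8.5},
  {"offset":[27.4,-3.6,10],"rot":[0,0,23.8],"gripper":8.5},
  {"offset":[27.4,-3.6,10],"rot":[0,0,23.8],"gripper":8.5},
])

```text
time_s: 1.25
eef_pos: [447.7, -337.8, 205.0]
ee_rot: [0.0, 1.0, -0.001, -0.0]
force: [0.3, -0.5, 1.1]
grip_width: 0.998
grip_force: 0.0
```

```bash
python3 - <<'E'
from h import *
s=sense(); print(s['eef_pos'],s['ee_rot'],s['joints'],s['time_s'])
snap('wrist'); import os; print(os.listdir('pics'))
E
```

```text
[ 447.70236411 -337.76755236  205.0189975 ] [ 3.84778634e-05  9.99999828e-01 -5.84336648e-04 -1.49212394e-05] [-8.55205585e-01  4.83757966e-01  1.51983112e+00 -8.04517183e-05
  1.13796511e+00  7.16793159e-01] 1.25
['wrist_130.png', 'top_5.png', 'side_10.png']
```

View pics/wrist_130.png

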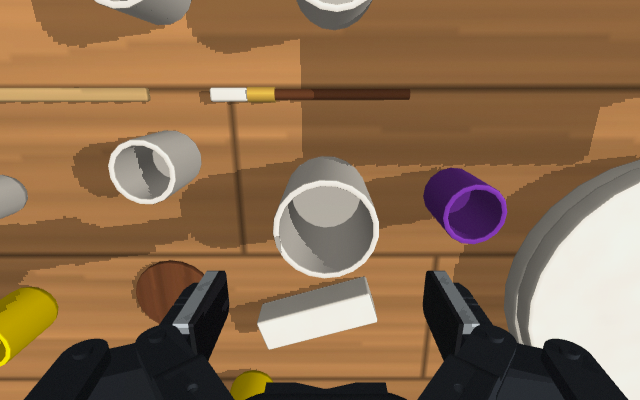

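```bash
cat >> h.py <<'E'
from scipy.spatial.transform import Rotation as Ro
def wcloud(c,s):
    f=200/np.tan(np.radians(c['vertical_fov'])/2); u,v=np.meshgrid(np.arange(640),np.arange(400)); d=c['depth']
    p=np.stack([(u-c['cx'])/f*d,(v-c['cy'])/f*d,d,np.ones_like(d)],-1)@c['mount'].T
    R=Ro.from_quat(np.roll(s['ee_rot'],-1)).as_matrix()
    return p[...,:3]@R.T+s['eef_pos']
E
python3 - <<'E'
from h import *
s=sense(); c=dict(np.load('wrist.npz')); P=wcloud(c,s)
m=(c['depth']>0)&(P[...,2]>70)&(P[...,2]<85)&(np.hypot(P[...,0]-448,P[...,1]+337)<48)
q=P[m]; x=least_squares(lambda x:np.hypot(q[:,0]-x[0],q[:,1]-x[1])-31,[448,-337],loss='soft_l1').x; print(x,len(q),np.percentile(q,[5,50,95],axis=0))
E
```

```text
[ 447.68263406 -338.18311186] 3025 [[ 417.10854064 -367.45708951   71.29272779]
 [ 441.5914146  -338.42322342   80.19541924]
 [ 477.91923604 -308.89025954   81.68854638]]
```

The wrist view shows cup_large centred between the fingers, at about (326,228), and its measured position agrees with the top camera.

step_arm([
  {"offset":[0,0,4],"rot":[0,0,0],"gripper":8.5},
  {"offset":[0,0,8],"rot":[0,0,0],"gripper":8.5},
  {"offset":[0,0,9.4],"rot":[0,0,0],"gripper":8.5},
  {"offset":[0,0,9.4],"rot":[0,0,0],"gripper":8.5},
  {"offset":[0,0,9.4],"rot":[0,0,0],"gripper":5.5},
  {"offset":[0,0,9.4],"rot":[0,0,0],"gripper":5.5},
  {"offset":[0,0,9.4],"rot":[0,0,0],"gripper":5.5},
  {"offset":[0,0,9.4],"rot":[0,0,0],"gripper":5.5},
  {"offset":[0,0,9.4],"rot":[0,0,0],"gripper":5.5},
  {"offset":[0,0,9.4],"rot":[0,0,0],"gripper":5.5},
], squeeze=30)

```text
time_s: 2.3
eef_pos: [448.7, -338.0, 112.7]
ee_rot: [0.002, 1.0, -0.0, 0.002]
force: [-1.3, 0.3, 5.7]
grip_width: 0.764
grip_force: 32.8
```

step_arm([
  {"offset":[0,0,-2],"rot":[0,0,0],"gripper":5.5},
  {"offset":[0,0,-5],"rot":[0,0,0],"gripper":5.5},
  {"offset":[0,0,-9],"rot":[0,0,0],"gripper":5.5},
  {"offset":[0,0,-12],"rot":[0,0,0],"gripper":5.5},
  {"offset":[0,0,-13],"rot":[0,0,0],"gripper":5.5},
  {"offset":[0,0,-13],"rot":[0,0,0],"gripper":5.5},
  {"offset":[0,0,-13],"rot":[0,0,0],"gripper":5.5},
])

```text
time_s: 3.0
eef_pos: [447.5, -336.8, 238.8]
ee_rot: [-0.001, 1.0, -0.0, -0.001]
force: [-0.2, 0.1, -2.5]
grip_width: 0.761
grip_force: 34.3
```

step_arm([
  {"offset":[0.8,-3,0],"rot":[0,0,0],"gripper":5.5},
  {"offset":[1.9,-7.5,0],"rot":[0,0,0],"gripper":5.5},
  {"offset":[3.1,-12,0],"rot":[0,0,0],"gripper":5.5},
  {"offset":[4.3,-16.5,0],"rot":[0,0,0],"gripper":5.5},
  {"offset":[5.4,-21,0],"rot":[0,0,0],"gripper":5.5},
  {"offset":[6.6,-25.5,0],"rot":[0,0,0],"gripper":5.5},
  {"offset":[7.8,-30,0],"rot":[0,0,0],"gripper":5.5},
  {"offset":[8.9,-34.5,0],"rot":[0,0,0],"gripper":5.5},
  {"offset":[10.1,-39,0],"rot":[0,0,0],"gripper":5.5},
  {"offset":[11.2,-43.5,0],"rot":[0,0,0],"gripper":5.5},
  {"offset":[12.4,-48,0],"rot":[0,0,0],"gripper":5.5},
  {"offset":[13.2,-51,0],"rot":[0,0,0],"gripper":5.5},
])

```text
time_s: 4.2
eef_pos: [579.8, 175.7, 237.8]
ee_rot: [-0.0, 1.0, 0.001, -0.002]
force: [0.3, -0.7, -1.6]
grip_width: 0.761
grip_force: 34.4
```

step_arm([
  {"offset":[0.4,-1.6,0],"rot":[0,0,0],"gripper":5.5},
  {"offset":[0.4,-1.6,0],"rot":[0,0,0],"gripper":5.5},
  {"offset":[0.4,-1.6,0],"rot":[0,0,0],"gripper":5.5},
  {"offset":[0.4,-1.6,3],"rot":[0,0,0],"gripper":5.5},
  {"offset":[0.4,-1.6,6],"rot":[0,0,0],"gripper":5.5},
  {"offset":[0.4,-1.6,8],"rot":[0,0,0],"gripper":5.5},
  {"offset":[0.4,-1.6,8],"rot":[0,0,0],"gripper":5.5},
])

```text
time_s: 4.9
eef_pos: [582.8, 187.4, 156.7]
ee_rot: [0.0, 1.0, -0.001, -0.003]
force: [-0.4, -0.9, -1.4]
grip_width: 0.76
grip_force: 34.4
```

```bash
python3 - <<'E'
from h import *
s=sense(); print(s['eef_pos'],s['joints'][5]); c=capture('side')
P=cloud(c)
cv2.imwrite('pics/s1.png',cv2.resize(c['color'][150:350,130:380,::-1],(750,600)))
E
```

```text
[582.81611995 187.37187942 156.66712394] 1.6929330888665235
```

View pics/s1.png

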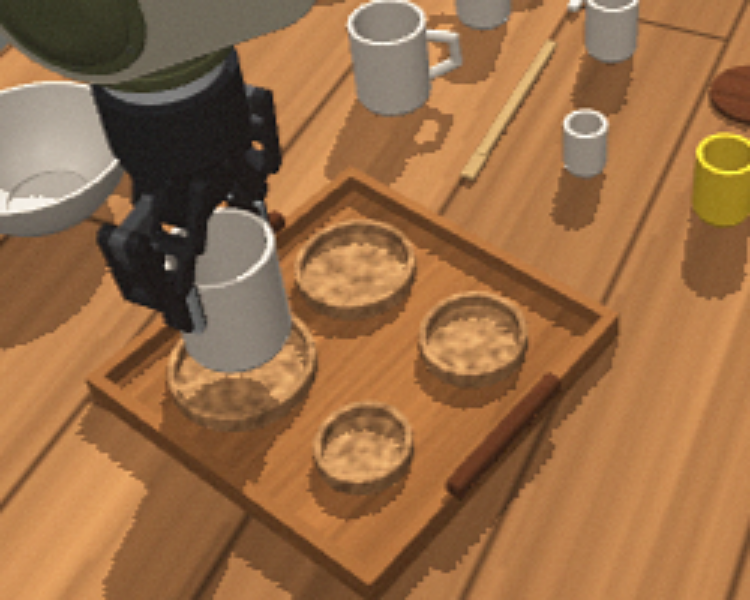

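The side view shows cup_large hanging about 3 cm above the largest seat, with its base at crop (235,350) and the seat centre at (243,370). I'll check how well it's centred using the side depth.

```bash
cat >> h.py <<'E'
def sidecup(x0,y0,r,zlo,zhi):
    c=capture('side'); P=cloud(c); m=(c['depth']>0)&(P[...,2]>zlo)&(P[...,2]<zhi)&(np.hypot(P[...,0]-x0,P[...,1]-y0)<r+12)&(c['color'].max(2).astype(int)-c['color'].min(2)<25)&(c['color'].min(2)>70)
    q=P[m]; x=least_squares(lambda x:np.hypot(q[:,0]-x[0],q[:,1]-x[1])-r,[x0,y0],loss='soft_l1').x
    print('cup',x.round(1),len(q),np.percentile(q[:,2],[1,5,50,95,99]).round(1))
    return q
E
python3 - <<'E'
from h import *
sidecup(583,188,33,30,130)
P=cloud(dict(np.load('side.npz')))
for n,x0,y0,r in [('L',583.5,189.3,46.5),('M',555,89,41),('S',455,117,35.5),('T',483,217,30)]:
    q=P[(P[...,2]>19)&(np.hypot(P[...,0]-x0,P[...,1]-y0)<r+4)]
    x=least_squares(lambda x:np.hypot(q[:,0]-x[0],q[:,1]-x[1])-(r-2.5),[x0,y0],loss='soft_l1').x; print(n,x.round(1),len(q))
E
```

```text
cup [580.9 190.5] 1410 [ 52.3  57.8  93.9 124.6 127.1]
L [580.  191.1] 337
M [552.6  91. ] 240
S [452.6 118.6] 245
T [480.1 218.9] 255
```

step_arm([
  {"offset":[0,0,1.5],"rot":[0,0,0],"gripper":5.5},
  {"offset":[0,0,2.6],"rot":[0,0,0],"gripper":5.5},
  {"offset":[0,0,2.8],"rot":[0,0,0],"gripper":5.5},
  {"offset":[0,0,2.9],"rot":[0,0,0],"gripper":5.5},
])

```text
time_s: 5.4
eef_pos: [584.0, 188.8, 130.5]
ee_rot: [0.0, 1.0, -0.0, -0.0]
force: [-0.8, -0.1, -2.1]
grip_width: 0.761
grip_force: 34.4
```

step_arm([
  {"offset":[0,0,0.15],"rot":[0,0,0],"gripper":5.5},
  {"offset":[0,0,0.25],"rot":[0,0,0],"gripper":5.5},
  {"offset":[0,0,0.25],"rot":[0,0,0],"gripper":5.5},
])

```text
time_s: 5.7
eef_pos: [584.2, 188.8, 128.5]
ee_rot: [-0.0, 1.0, -0.0, 0.0]
force: [0.1, 0.5, -2.1]
grip_width: 0.762
grip_force: 34.4
```

step_arm([
  {"offset":[0,0,0.15],"rot":[0,0,0],"gripper":5.5},
  {"offset":[0,0,0.3],"rot":[0,0,0],"gripper":5.5},
  {"offset":[0,0,0.4],"rot":[0,0,0],"gripper":5.5},
  {"offset":[0,0,0.4],"rot":[0,0,0],"gripper":5.5},
])

```text
time_s: 6.1
eef_pos: [584.2, 188.8, 124.9]
ee_rot: [0.0, 1.0, -0.0, 0.0]
force: [-1.9, -0.2, 3.4]
grip_width: 0.761
grip_force: 34.6
```

step_arm([
  {"offset":[0,0,0.15],"rot":[0,0,0],"gripper":5.5},
  {"offset":[0,0,0.2],"rot":[0,0,0],"gripper":5.5},
  {"offset":[0,0,0.2],"rot":[0,0,0],"gripper":5.5},
])

```text
time_s: 6.4
eef_pos: [584.4, 188.9, 124.8]
ee_rot: [0.0, 1.0, -0.0, 0.001]
force: [-9.1, -0.5, 18.6]
grip_width: 0.762
grip_force: 35.4
```

step_arm([
  {"offset":[0,0,-0.2],"rot":[0,0,0],"gripper":5.5},
  {"offset":[0,0,-0.2],"rot":[0,0,0],"gripper":7.0},
  {"offset":[0,0,-0.2],"rot":[0,0,0],"gripper":8.5},
  {"offset":[0,0,-0.2],"rot":[0,0,0],"gripper":8.5},
  {"offset":[0,0,-0.2],"rot":[0,0,0],"gripper":8.5},
  {"offset":[0,0,-0.2],"rot":[0,0,0],"gripper":8.5},
])

```text
time_s: 7.0
eef_pos: [584.1, 188.8, 124.3]
ee_rot: [0.0, 1.0, -0.0, -0.0]
force: [0.1, 0.0, 1.1]
grip_width: 0.995
grip_force: 0.0
```

step_arm([
  {"offset":[0,0,-3],"rot":[0,0,0],"gripper":8.5},
  {"offset":[0,0,-7],"rot":[0,0,0],"gripper":8.5},
  {"offset":[0,0,-10.2],"rot":[0,0,0],"gripper":8.5},
  {"offset":[0,0,-10.2],"rot":[0,0,0],"gripper":8.5},
])

```text
time_s: 7.4
eef_pos: [585.4, 189.0, 231.2]
ee_rot: [-0.001, 1.0, -0.0, 0.004]
force: [0.7, 0.4, -0.6]
grip_width: 0.993
grip_force: 0.0
```

```bash
python3 - <<'E'
from h import *
sidecup(582,190,33,30,130)
E
```

```text
cup [580. 191.] 1450 [30.7 34.6 66.1 91.1 92.6]
```

step_arm([
  {"offset":[0,4,0],"rot":[0,0,0],"gripper":8.5},
  {"offset":[0,9,0],"rot":[0,0,0],"gripper":8.5},
  {"offset":[0,14,0],"rot":[0,0,0],"gripper":8.5},
  {"offset":[0,19,0],"rot":[0,0,0],"gripper":8.5},
  {"offset":[0,24,0],"rot":[0,0,0],"gripper":8.5},
  {"offset":[0,29,0],"rot":[0,0,0],"gripper":8.5},
  {"offset":[1.3,34,0],"rot":[0,0,0],"gripper":8.5},
  {"offset":[1.3,39,0],"rot":[0,0,0],"gripper":8.5},
  {"offset":[1.3,44,0],"rot":[0,0,0],"gripper":8.5},
  {"offset":[1.3,49,0],"rot":[0,0,0],"gripper":8.5},
  {"offset":[1.3,53.1,0],"rot":[0,0,0],"gripper":8.5},
  {"offset":[1.3,53.1,0],"rot":[0,0,0],"gripper":8.5},
])

```text
time_s: 8.65
eef_pos: [595.2, -347.3, 223.8]
ee_rot: [-0.0, 1.0, -0.003, -0.001]
force: [-0.3, 0.6, -0.4]
grip_width: 0.995
grip_force: 0.0
```

step_arm([
  {"offset":[0,0,0],"rot":[0,0,0],"gripper":8.5},
  {"offset":[0,0,4],"rot":[0,0,0],"gripper":8.5},
  {"offset":[0,0,8],"rot":[0,0,0],"gripper":8.5},
  {"offset":[0,0,8],"rot":[0,0,0],"gripper":8.5},
  {"offset":[0,0,8],"rot":[0,0,0],"gripper":8.5},
])

```text
time_s: 9.15
eef_pos: [597.3, -341.2, 147.1]
ee_rot: [-0.0, 1.0, 0.0, -0.0]
force: [0.5, 0.3, 1.0]
grip_width: 0.996
grip_force: 0.0
```

```bash
cat >> h.py <<'E'
def wristcup(x0,y0,r,h):
    s=sense(); c=capture('wrist'); P=wcloud(c,s)
    q=P[(c['depth']>0)&(abs(P[...,2]-h)<5)&(np.hypot(P[...,0]-x0,P[...,1]-y0)<r+12)]
    x=least_squares(lambda x:np.hypot(q[:,0]-x[0],q[:,1]-x[1])-r+2,[x0,y0],loss='soft_l1').x
    print('tcp',s['eef_pos'].round(1),s['joints'][5].round(2),'cup',x.round(1),len(q),np.median(q[:,2]))
E
python3 - <<'E'
from h import *
wristcup(596.8,-342,27.5,68)
E
```

```text
tcp [ 597.3 -341.2  147.1] 0.88 cup [ 596.  -343.1] 3063 67.2964218827793
```

step_arm([
  {"offset":[0,0.1,2.5],"rot":[0,0,0],"gripper":8.5},
  {"offset":[0,0.1,4.8],"rot":[0,0,0],"gripper":8.5},
  {"offset":[0,0.1,4.8],"rot":[0,0,0],"gripper":8.5},
  {"offset":[0,0.1,4.8],"rot":[0,0,0],"gripper":6.5},
  {"offset":[0,0.1,4.8],"rot":[0,0,0],"gripper":4.5},
  {"offset":[0,0.1,4.8],"rot":[0,0,0],"gripper":4.5},
  {"offset":[0,0.1,4.8],"rot":[0,0,0],"gripper":4.5},
  {"offset":[0,0.1,4.8],"rot":[0,0,0],"gripper":4.5},
  {"offset":[0,0.1,4.8],"rot":[0,0,0],"gripper":4.5},
  {"offset":[0,0.1,4.8],"rot":[0,0,0],"gripper":4.5},
  {"offset":[0,0.1,4.8],"rot":[0,0,0],"gripper":4.5},
])

```text
time_s: 10.3
eef_pos: [597.6, -343.6, 101.1]
ee_rot: [0.001, 1.0, -0.0, 0.002]
force: [-0.5, 1.3, 6.3]
grip_width: 0.632
grip_force: 31.2
```

step_arm([
  {"offset":[0,0,-2],"rot":[0,0,0],"gripper":4.5},
  {"offset":[0,0,-5],"rot":[0,0,0],"gripper":4.5},
  {"offset":[0,0,-9],"rot":[0,0,0],"gripper":4.5},
  {"offset":[0,0,-12],"rot":[0,0,0],"gripper":4.5},
  {"offset":[0,0,-14],"rot":[0,0,0],"gripper":4.5},
  {"offset":[0,0,-14],"rot":[0,0,0],"gripper":4.5},
  {"offset":[0,0,-14],"rot":[0,0,0],"gripper":4.5},
])

```text
time_s: 11.0
eef_pos: [596.7, -343.1, 238.1]
ee_rot: [-0.0, 1.0, -0.0, -0.0]
force: [-0.6, -0.0, -3.1]
grip_width: 0.634
grip_force: 32.2
```

step_arm([
  {"offset":[-0.4,-3,0],"rot":[0,0,0],"gripper":4.5},
  {"offset":[-0.8,-7.5,0],"rot":[0,0,0],"gripper":4.5},
  {"offset":[-1.2,-12,0],"rot":[0,0,0],"gripper":4.5},
  {"offset":[-1.6,-16.5,0],"rot":[0,0,0],"gripper":4.5},
  {"offset":[-2,-21,0],"rot":[0,0,0],"gripper":4.5},
  {"offset":[-2.5,-25.5,0],"rot":[0,0,0],"gripper":4.5},
  {"offset":[-3,-30,0],"rot":[0,0,0],"gripper":4.5},
  {"offset":[-3.5,-34.5,0],"rot":[0,0,0],"gripper":4.5},
  {"offset":[-3.9,-39,0],"rot":[0,0,0],"gripper":4.5},
  {"offset":[-4.2,-42,0],"rot":[0,0,0],"gripper":4.5},
  {"offset":[-4.2,-43.2,0],"rot":[0,0,0],"gripper":4.5},
  {"offset":[-4.2,-43.2,0],"rot":[0,0,0],"gripper":4.5},
])

```text
time_s: 12.2
eef_pos: [554.7, 89.7, 237.4]
ee_rot: [-0.0, 1.0, 0.001, -0.001]
force: [-0.2, -0.5, -1.4]
grip_width: 0.636
grip_force: 32.3
```

step_arm([
  {"offset":[0,0,3],"rot":[0,0,0],"gripper":4.5},
  {"offset":[0,0,6],"rot":[0,0,0],"gripper":4.5},
  {"offset":[0,0,9],"rot":[0,0,0],"gripper":4.5},
  {"offset":[0,0,10],"rot":[0,0,0],"gripper":4.5},
  {"offset":[0,0,10],"rot":[0,0,0],"gripper":4.5},
  {"offset":[0,0,10],"rot":[0,0,0],"gripper":4.5},
])

```text
time_s: 12.8
eef_pos: [555.8, 88.1, 139.5]
ee_rot: [0.0, 1.0, -0.001, 0.001]
force: [-0.1, 0.1, -1.6]
grip_width: 0.637
grip_force: 32.3
```

```bash
python3 - <<'E'
from h import *
print(sense()['eef_pos']); sidecup(552.6,91,27.5,30,130)
E
```

```text
[555.78167884  88.11886548 139.51229099]
cup [554.4  91. ] 736 [ 43.9  47.3  80.3 105.3 108. ]
```

step_arm([
  {"offset":[-0.1,0,1.2],"rot":[0,0,0],"gripper":4.5},
  {"offset":[-0.1,0,2.0],"rot":[0,0,0],"gripper":4.5},
  {"offset":[-0.1,0,2.2],"rot":[0,0,0],"gripper":4.5},
  {"offset":[-0.1,0,2.3],"rot":[0,0,0],"gripper":4.5},
  {"offset":[-0.1,0,2.4],"rot":[0,0,0],"gripper":4.5},
  {"offset":[-0.1,0,2.5],"rot":[0,0,0],"gripper":4.5},
  {"offset":[-0.1,0,2.55],"rot":[0,0,0],"gripper":4.5},
  {"offset":[-0.1,0,2.55],"rot":[0,0,0],"gripper":4.5},
])

```text
time_s: 13.65
eef_pos: [554.2, 88.8, 113.2]
ee_rot: [0.0, 1.0, -0.0, 0.0]
force: [-0.2, 0.2, 0.6]
grip_width: 0.635
grip_force: 32.5
```

Just touching. I'll go 1 mm further, then release.

step_arm([
  {"offset":[0,0,0.1],"rot":[0,0,0],"gripper":4.5},
  {"offset":[0,0,0.1],"rot":[0,0,0],"gripper":4.5},
])

```text
time_s: 13.85
eef_pos: [554.3, 88.9, 113.1]
ee_rot: [0.0, 1.0, -0.0, 0.0]
force: [-4.2, 0.4, 9.8]
grip_width: 0.635
grip_force: 33.2
```

step_arm([
  {"offset":[0,0,-0.1],"rot":[0,0,0],"gripper":5.6},
  {"offset":[0,0,-0.1],"rot":[0,0,0],"gripper":7.0},
  {"offset":[0,0,-0.1],"rot":[0,0,0],"gripper":8.0},
  {"offset":[0,0,-0.1],"rot":[0,0,0],"gripper":8.0},
  {"offset":[0,0,-0.1],"rot":[0,0,0],"gripper":8.0},
  {"offset":[0,0,-0.1],"rot":[0,0,0],"gripper":8.0},
  {"offset":[0,0,-3.1],"rot":[0,0,0],"gripper":8.0},
  {"offset":[0,0,-7.1],"rot":[0,0,0],"gripper":8.0},
  {"offset":[0,0,-11],"rot":[0,0,0],"gripper":8.0},
  {"offset":[0,0,-11],"rot":[0,0,0],"gripper":8.0},
])

```text
time_s: 14.85
eef_pos: [555.7, 88.8, 227.1]
ee_rot: [0.0, 1.0, -0.0, 0.005]
force: [-0.4, 0.4, 0.1]
grip_width: 0.934
grip_force: 0.0
```

```bash
python3 - <<'E'
from h import *
print(sense()['eef_pos']); sidecup(552.6,91,27.5,30,130)
E
```

```text
[555.6847402   88.82408951 227.12561293]
cup [550.9  91. ] 817 [30.8 34.2 59.6 79.1 80.6]
```

step_arm([
  {"offset":[-1,4,0],"rot":[0,0,0],"gripper":8},
  {"offset":[-2.2,9,0],"rot":[0,0,0],"gripper":8},
  {"offset":[-3.4,13.5,0],"rot":[0,0,0],"gripper":8},
  {"offset":[-4.5,18,0],"rot":[0,0,0],"gripper":8},
  {"offset":[-5.6,22.5,0],"rot":[0,0,0],"gripper":8},
  {"offset":[-6.7,27,0],"rot":[0,0,0],"gripper":8},
  {"offset":[-7.5,30.6,0],"rot":[0,0,0],"gripper":8},
  {"offset":[-7.5,30.6,0],"rot":[0,0,0],"gripper":8},
  {"offset":[-7.5,30.6,4],"rot":[0,0,0],"gripper":8},
  {"offset":[-7.5,30.6,8],"rot":[0,0,0],"gripper":8},
  {"offset":[-7.5,30.6,8],"rot":[0,0,0],"gripper":8},
  {"offset":[-7.5,30.6,8],"rot":[0,0,0],"gripper":8},
])

```text
time_s: 16.1
eef_pos: [479.0, -216.7, 142.1]
ee_rot: [-0.0, 1.0, -0.0, -0.0]
force: [-0.1, -0.0, 1.2]
grip_width: 0.937
grip_force: 0.0
```

```bash
python3 - <<'E'
from h import *
wristcup(478.9,-217,22,56)
E
```

```text
tcp [ 479.  -216.7  142.1] 0.92 cup [ 477.8 -217.6] 2187 55.23360094489351
```

step_arm([
  {"offset":[0,0.1,2.5],"rot":[0,0,0],"gripper":8},
  {"offset":[0,0.1,5.2],"rot":[0,0,0],"gripper":8},
  {"offset":[0,0.1,5.2],"rot":[0,0,0],"gripper":6},
  {"offset":[0,0.1,5.2],"rot":[0,0,0],"gripper":5},
  {"offset":[0,0.1,5.2],"rot":[0,0,0],"gripper":3.5},
  {"offset":[0,0.1,5.2],"rot":[0,0,0],"gripper":3.5},
  {"offset":[0,0.1,5.2],"rot":[0,0,0],"gripper":3.5},
  {"offset":[0,0.1,5.2],"rot":[0,0,0],"gripper":3.5},
  {"offset":[0,0.1,5.2],"rot":[0,0,0],"gripper":3.5},
  {"offset":[0,0.1,5.2],"rot":[0,0,0],"gripper":3.5},
  {"offset":[0,0.1,5.2],"rot":[0,0,0],"gripper":3.5},
  {"offset":[0,0.1,5.2],"rot":[0,0,0],"gripper":3.5},
])

```text
time_s: 17.35
eef_pos: [479.8, -218.6, 92.1]
ee_rot: [0.001, 1.0, -0.0, 0.002]
force: [-0.8, 2.3, 7.8]
grip_width: 0.51
grip_force: 30.3
```

step_arm([
  {"offset":[0,0,-2],"rot":[0,0,0],"gripper":3.5},
  {"offset":[0,0,-5],"rot":[0,0,0],"gripper":3.5},
  {"offset":[0,0,-9],"rot":[0,0,0],"gripper":3.5},
  {"offset":[0,0,-12],"rot":[0,0,0],"gripper":3.5},
  {"offset":[0,0,-12],"rot":[0,0,0],"gripper":3.5},
  {"offset":[0,0,-12],"rot":[0,0,0],"gripper":3.5},
])

```text
time_s: 17.95
eef_pos: [478.9, -218.1, 210.8]
ee_rot: [0.001, 1.0, -0.0, 0.001]
force: [-0.5, 0.4, -0.5]
grip_width: 0.511
grip_force: 30.8
```

step_arm([
  {"offset":[-0.2,-3,0],"rot":[0,0,0],"gripper":3.5},
  {"offset":[-0.5,-7.5,0],"rot":[0,0,0],"gripper":3.5},
  {"offset":[-0.8,-12,0],"rot":[0,0,0],"gripper":3.5},
  {"offset":[-1.1,-16.5,0],"rot":[0,0,0],"gripper":3.5},
  {"offset":[-1.4,-21,0],"rot":[0,0,0],"gripper":3.5},
  {"offset":[-1.7,-25.5,0],"rot":[0,0,0],"gripper":3.5},
  {"offset":[-2,-30,0],"rot":[0,0,0],"gripper":3.5},
  {"offset":[-2.3,-33.5,0],"rot":[0,0,0],"gripper":3.5},
  {"offset":[-2.3,-33.5,0],"rot":[0,0,0],"gripper":3.5},
  {"offset":[-2.3,-33.5,3],"rot":[0,0,0],"gripper":3.5},
  {"offset":[-2.3,-33.5,6],"rot":[0,0,0],"gripper":3.5},
  {"offset":[-2.3,-33.5,8],"rot":[0,0,0],"gripper":3.5},
])

```text
time_s: 19.15
eef_pos: [455.1, 116.4, 127.5]
ee_rot: [0.0, 1.0, -0.0, -0.002]
force: [-0.1, -0.2, -0.3]
grip_width: 0.511
grip_force: 30.9
```

step_arm([
  {"offset":[0,0,0],"rot":[0,0,0],"gripper":3.5},
  {"offset":[0,0,0],"rot":[0,0,0],"gripper":3.5},
])

```text
time_s: 19.35
eef_pos: [456.2, 116.5, 130.0]
ee_rot: [0.0, 1.0, -0.001, -0.0]
force: [-0.5, 0.4, 0.0]
grip_width: 0.513
grip_force: 30.9
```

```bash
python3 - <<'E'
from h import *
print(sense()['eef_pos']); sidecup(452.6,118.6,22,30,130)
E
```

```text
[456.15220538 116.49425313 130.01124531]
cup [454.9 120.2] 421 [43.9 47.3 72.9 93.7 95.7]
```

step_arm([
  {"offset":[-0.15,0.1,1.2],"rot":[0,0,0],"gripper":3.5},
  {"offset":[-0.15,0.1,2.0],"rot":[0,0,0],"gripper":3.5},
  {"offset":[-0.15,0.1,2.2],"rot":[0,0,0],"gripper":3.5},
  {"offset":[-0.15,0.1,2.3],"rot":[0,0,0],"gripper":3.5},
  {"offset":[-0.15,0.1,2.4],"rot":[0,0,0],"gripper":3.5},
  {"offset":[-0.15,0.1,2.5],"rot":[0,0,0],"gripper":3.5},
  {"offset":[-0.15,0.1,2.6],"rot":[0,0,0],"gripper":3.5},
  {"offset":[-0.15,0.1,2.6],"rot":[0,0,0],"gripper":3.5},
])

```text
time_s: 20.2
eef_pos: [454.7, 115.9, 104.2]
ee_rot: [0.0, 1.0, -0.0, 0.0]
force: [-1.1, 0.8, 3.3]
grip_width: 0.514
grip_force: 31.1
```

step_arm([
  {"offset":[0,0,0.1],"rot":[0,0,0],"gripper":3.5},
  {"offset":[0,0,0.1],"rot":[0,0,0],"gripper":3.5},
])

```text
time_s: 20.4
eef_pos: [454.9, 116.0, 104.1]
ee_rot: [0.0, 1.0, -0.0, 0.001]
force: [-4.8, 0.2, 15.4]
grip_width: 0.511
grip_force: 31.8
```

step_arm([
  {"offset":[0,0,-0.1],"rot":[0,0,0],"gripper":4.5},
  {"offset":[0,0,-0.1],"rot":[0,0,0],"gripper":6.0},
  {"offset":[0,0,-0.1],"rot":[0,0,0],"gripper":7.0},
  {"offset":[0,0,-0.1],"rot":[0,0,0],"gripper":7.0},
  {"offset":[0,0,-0.1],"rot":[0,0,0],"gripper":7.0},
  {"offset":[0,0,-0.1],"rot":[0,0,0],"gripper":7.0},
  {"offset":[0,0,-3.1],"rot":[0,0,0],"gripper":7.0},
  {"offset":[0,0,-7.1],"rot":[0,0,0],"gripper":7.0},
  {"offset":[0,0,-11],"rot":[0,0,0],"gripper":7.0},
  {"offset":[0,0,-11],"rot":[0,0,0],"gripper":7.0},
])

```text
time_s: 21.4
eef_pos: [456.2, 116.0, 217.3]
ee_rot: [-0.0, 1.0, -0.0, 0.004]
force: [0.3, 0.5, -0.4]
grip_width: 0.819
grip_force: 0.0
```

```bash
python3 - <<'E'
from h import *
print(sense()['eef_pos']); sidecup(452.6,118.6,22,30,130)
E
```

```text
[456.19625867 115.97277817 217.30620607]
cup [451.3 118.2] 528 [30.4 32.4 51.4 67.1 68.8]
```

step_arm([
  {"offset":[-0.1,4,0],"rot":[0,0,0],"gripper":7},
  {"offset":[-0.2,8.5,0],"rot":[0,0,0],"gripper":7},
  {"offset":[-0.3,13,0],"rot":[0,0,0],"gripper":7},
  {"offset":[-0.5,17,0],"rot":[0,0,0],"gripper":7},
  {"offset":[-0.5,19.2,2],"rot":[0,0,0],"gripper":7},
  {"offset":[-0.5,19.2,5],"rot":[0,0,0],"gripper":7},
  {"offset":[-0.5,19.2,7.3],"rot":[0,0,0],"gripper":7},
  {"offset":[-0.5,19.2,7.3],"rot":[0,0,0],"gripper":7},
  {"offset":[-0.5,19.2,7.3],"rot":[0,0,0],"gripper":7},
])

```text
time_s: 22.35
eef_pos: [449.3, -76.0, 139.7]
ee_rot: [-0.0, 1.0, -0.0, -0.001]
force: [0.3, 0.9, 0.2]
grip_width: 0.814
grip_force: 0.0
```

```bash
python3 - <<'E'
from h import *
wristcup(449.8,-76.3,16.5,44)
E
```

```text
tcp [449.3 -76.  139.7] 1.15 cup [448.4 -76.1] 1407 43.24862448548811
```

step_arm([
  {"offset":[0,0,2.5],"rot":[0,0,0],"gripper":7},
  {"offset":[0,0,5.3],"rot":[0,0,0],"gripper":7},
  {"offset":[0,0,5.3],"rot":[0,0,0],"gripper":5},
  {"offset":[0,0,5.3],"rot":[0,0,0],"gripper":4},
  {"offset":[0,0,5.3],"rot":[0,0,0],"gripper":2.5},
  {"offset":[0,0,5.3],"rot":[0,0,0],"gripper":2.5},
  {"offset":[0,0,5.3],"rot":[0,0,0],"gripper":2.5},
  {"offset":[0,0,5.3],"rot":[0,0,0],"gripper":2.5},
  {"offset":[0,0,5.3],"rot":[0,0,0],"gripper":2.5},
  {"offset":[0,0,5.3],"rot":[0,0,0],"gripper":2.5},
  {"offset":[0,0,5.3],"rot":[0,0,0],"gripper":2.5},
  {"offset":[0,0,5.3],"rot":[0,0,0],"gripper":2.5},
])

```text
time_s: 23.6
eef_pos: [450.2, -76.4, 88.6]
ee_rot: [0.001, 1.0, -0.0, 0.001]
force: [-0.9, 0.8, 7.7]
grip_width: 0.372
grip_force: 30.0
```

step_arm([
  {"offset":[0,0,-2],"rot":[0,0,0],"gripper":2.5},
  {"offset":[0,0,-5],"rot":[0,0,0],"gripper":2.5},
  {"offset":[0,0,-9],"rot":[0,0,0],"gripper":2.5},
  {"offset":[0,0,-13],"rot":[0,0,0],"gripper":2.5},
  {"offset":[0,0,-13],"rot":[0,0,0],"gripper":2.5},
  {"offset":[0,0,-13],"rot":[0,0,0],"gripper":2.5},
])

```text
time_s: 24.2
eef_pos: [449.5, -76.1, 217.9]
ee_rot: [0.001, 1.0, -0.0, 0.001]
force: [0.5, -0.3, -0.4]
grip_width: 0.372
grip_force: 30.0
```

step_arm([
  {"offset":[0.3,-3,0],"rot":[0,0,0],"gripper":2.5},
  {"offset":[0.8,-7.5,0],"rot":[0,0,0],"gripper":2.5},
  {"offset":[1.3,-12,0],"rot":[0,0,0],"gripper":2.5},
  {"offset":[1.8,-16.5,0],"rot":[0,0,0],"gripper":2.5},
  {"offset":[2.3,-21,0],"rot":[0,0,0],"gripper":2.5},
  {"offset":[2.8,-25.5,0],"rot":[0,0,0],"gripper":2.5},
  {"offset":[3.2,-29.2,0],"rot":[0,0,0],"gripper":2.5},
  {"offset":[3.2,-29.2,0],"rot":[0,0,0],"gripper":2.5},
  {"offset":[3.2,-29.2,0],"rot":[0,0,0],"gripper":2.5},
  {"offset":[3.2,-29.2,3],"rot":[0,0,0],"gripper":2.5},
  {"offset":[3.2,-29.2,6],"rot":[0,0,0],"gripper":2.5},
  {"offset":[3.2,-29.2,9],"rot":[0,0,0],"gripper":2.5},
])

```text
time_s: 25.4
eef_pos: [481.4, 214.5, 125.5]
ee_rot: [0.0, 1.0, -0.001, -0.0]
force: [1.2, 0.2, 0.3]
grip_width: 0.367
grip_force: 30.1
```

step_arm([
  {"offset":[0,0,0],"rot":[0,0,0],"gripper":2.5},
  {"offset":[0,0,0],"rot":[0,0,0],"gripper":2.5},
])

```text
time_s: 25.6
eef_pos: [481.8, 215.0, 127.3]
ee_rot: [0.0, 1.0, -0.001, -0.0]
force: [-0.0, 1.0, 0.0]
grip_width: 0.374
grip_force: 30.1
```

```bash
python3 - <<'E'
from h import *
print(sense()['eef_pos']); sidecup(480.1,218.9,16.5,30,130)
E
```

```text
[481.84109473 215.04426608 127.33128397]
cup [480.1 219.4] 302 [45.  48.2 69.7 85.  95.2]
```

Centred. I'll lower it now.

step_arm([
  {"offset":[0,0,1.2],"rot":[0,0,0],"gripper":2.5},
  {"offset":[0,0,2.0],"rot":[0,0,0],"gripper":2.5},
  {"offset":[0,0,2.2],"rot":[0,0,0],"gripper":2.5},
  {"offset":[0,0,2.3],"rot":[0,0,0],"gripper":2.5},
  {"offset":[0,0,2.4],"rot":[0,0,0],"gripper":2.5},
  {"offset":[0,0,2.5],"rot":[0,0,0],"gripper":2.5},
  {"offset":[0,0,2.6],"rot":[0,0,0],"gripper":2.5},
  {"offset":[0,0,2.6],"rot":[0,0,0],"gripper":2.5},
])

```text
time_s: 26.45
eef_pos: [481.6, 215.9, 100.9]
ee_rot: [-0.0, 1.0, -0.0, -0.0]
force: [0.5, 0.7, -0.2]
grip_width: 0.368
grip_force: 30.1
```

step_arm([
  {"offset":[0,0,0.1],"rot":[0,0,0],"gripper":2.5},
  {"offset":[0,0,0.1],"rot":[0,0,0],"gripper":2.5},
])

```text
time_s: 26.65
eef_pos: [481.8, 215.9, 100.6]
ee_rot: [-0.0, 1.0, -0.0, 0.0]
force: [-2.4, -0.9, 7.1]
grip_width: 0.372
grip_force: 30.7
```

step_arm([
  {"offset":[0,0,-0.1],"rot":[0,0,0],"gripper":3.5},
  {"offset":[0,0,-0.1],"rot":[0,0,0],"gripper":5.0},
  {"offset":[0,0,-0.1],"rot":[0,0,0],"gripper":6.0},
  {"offset":[0,0,-0.1],"rot":[0,0,0],"gripper":6.0},
  {"offset":[0,0,-0.1],"rot":[0,0,0],"gripper":6.0},
  {"offset":[0,0,-0.1],"rot":[0,0,0],"gripper":6.0},
  {"offset":[0,0,-3.1],"rot":[0,0,0],"gripper":6.0},
  {"offset":[0,0,-7.1],"rot":[0,0,0],"gripper":6.0},
  {"offset":[0,0,-12],"rot":[0,0,0],"gripper":6.0},
  {"offset":[0,0,-16],"rot":[0,0,0],"gripper":6.0},
  {"offset":[0,0,-16],"rot":[0,0,0],"gripper":6.0},
  {"offset":[0,0,-16],"rot":[0,0,0],"gripper":6.0},
])

```text
time_s: 27.85
eef_pos: [481.6, 215.9, 260.0]
ee_rot: [-0.0, 1.0, -0.0, 0.0]
force: [-0.3, -0.3, -0.2]
grip_width: 0.7
grip_force: 0.0
```

```bash
python3 - <<'E'
from h import *
s=sense();print(s['eef_pos'],s['force'])
for a in [(580,191.1,33),(552.6,91,27.5),(452.6,118.6,22),(480.1,218.9,16.5)]: sidecup(*a,30,130)
c=capture('side'); cv2.imwrite('pics/fin.png',c['color'][:,:,::-1])
E
```

```text
[481.55799757 215.85911886 259.99019375] [-0.33182645 -0.25371487 -0.21201465]
cup [579.7 190.7] 1407 [31.3 34.6 64.8 90.3 92.4]
cup [551.1  90.1] 686 [30.7 33.7 55.9 78.6 80.4]
cup [451.4 118.3] 517 [30.4 32.1 51.8 67.3 68.9]
cup [478.2 217.7] 300 [30.3 32.3 45.4 56.  57.2]
```

View pics/fin.png

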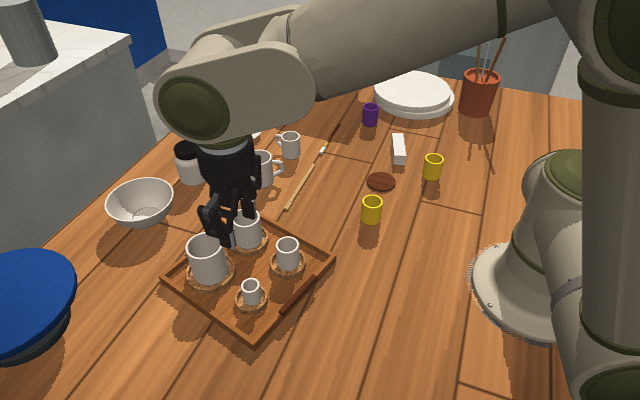

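The final view shows all four cups upright in their seats: L (207,258), M (247,230), S (288,253) and T (250,291). Each centre is within about 2 mm of its seat's, the mugs haven't moved, and the gripper is clear.

```bash
python3 -c "
from rig import *
print(finish_job())"
```

```text
the job is handed in; nothing more can be done
None
```

I handed the job in at about 28 s of the 106 s allowed: all four cups stand upright in their matching seats, each within about 2 mm of centre by the side camera, and the mugs were not touched; no verdict came back.

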